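# Find the end float of a winder spindle, centre it and clamp it

### The job

Feel out the end float of the cable winder's spindle: with the T-handle clamp still loose, gently push the blue flange in towards the grey housing until the spindle meets its inner stop, then draw it out until it meets its outer stop. Then leave the spindle at rest halfway between the two stops you felt, and only then tighten the T-handle clockwise (seen from above) as far as it goes. Leave the spindle centred, let go of everything, and do not knock the other things about.

Things in the scene. Friction and masses are not known exactly. Their poses are not given: they have to be found in the camera images.
- unit: Winder spindle block, fixed to the table: brown board (x -80 to +230, 220 wide, 12 mm thick) with a grey housing, 120 mm along the spindle, 90 wide, top 100 mm above the table (steel nose 6 mm more at each end; foot plate 150 x 110, top at 24 mm). Origin on the table under the housing's middle; x along the spindle from housing to blue flange, z up. Does not move.
- flange (a point): Centre (mid-thickness) of the blue flange, an upright disc of 90 mm diameter, 12 mm thick, on the spindle axis, 78 mm above the table: disc top at 123 mm. x axis outwards, as the unit's. At least 40 mm always stays free between disc and housing nose (only the spindle there, top at 90 mm); other things near it reach at most 65 mm above the table.
- spindle: Steel spindle, 24 mm diameter, carrying the flange; origin on its axis at the collar, 156 mm inward of the flange centre. Slides only along the unit's x, about 3 N friction, stays where left. A collar on it meets two hard stops hidden in the housing (rear_stop inward, front_stop outward): float 38 to 58 mm, middle anywhere with flange 144 to 168 mm along x from the unit origin. 8 to 15 N shows a stop; over 45 N is rough.
- clamp (a joint): Angle of the T-handle clamp screw on the housing, rad: 0 to 0.5 at the start (loose), grows clockwise seen from above, hard stop at 3.4 (tight). About 0.2 N m of friction; stays where left, does not rise or sink. Tightening neither shifts the spindle nor makes it harder to slide.
- clamp_hub (a point): Centre of the T-handle's bar, on its vertical turning axis, 126 mm above the table. Horizontal steel bar, 13 mm diameter, 120 mm long, with red 20 mm balls at both ends; 19 mm free between bar and housing top. The x axis runs along the bar.
- bar_end (a point): Centre of one of the two red balls, 60 mm from the turning axis.
- wrench: Steel wrench, 150 mm, lying on the board beside the spindle; bystander.
- jar: Jar, 40 mm diameter, 50 mm tall, on the board's outer corner; bystander.
- carton: Open cardboard carton 150 x 110 x 60 mm; bystander.
- bin: Blue open bin 200 x 140 x 90 mm; bystander.
- driver: Screwdriver with orange handle, 190 mm, lying; bystander.
- spool: Orange empty spool, 80 mm diameter, 60 mm tall; bystander.
- tape: Black roll of tape lying flat, 90 mm diameter, 25 mm tall; bystander.
- mug: White mug, 90 mm tall; bystander.

How it is judged:
On the way, in this order (a step that is already met when the one before it is completed fails the run):
1. the spindle is brought up against its inner stop (within 1.5 mm; the centres of collar and stop are then 11 mm apart), clamp still loose (horizontal distance between collar and rear_stop below 0.0125 m and value of joint clamp below 0.8 rad), for 0.1 s.
2. the spindle is drawn out against its outer stop (within 1.5 mm), clamp still loose (horizontal distance between collar and front_stop below 0.0125 m and value of joint clamp below 0.8 rad), for 0.1 s.
3. the spindle rests within 5 mm of the middle of its float, clamp still loose (horizontal distance between collar and middle below 0.005 m and value of joint clamp below 0.8 rad and linear speed of spindle below 0.01 m/s), for 0.3 s.
At the end, for the whole second after the job is handed in: The spindle rests within 5 mm of the middle between its two stops, and the T-handle is turned clockwise to its stop (3.2 rad or more of 3.4), both at rest and released (horizontal distance between collar and middle below 0.005 m and value of joint clamp above 3.2 rad and linear speed of spindle below 0.01 m/s and velocity of joint clamp below 0.05 rad/s); the robot touches nothing.
It fails at once if the spindle is rammed against a stop (over 45 N) (contact force between collar and rear_stop above 45 N or contact force between collar and front_stop above 45 N).
It fails at once if a bystander is pushed more than 40 mm or tipped over ((distance of wrench from where it was at the start of the episode above 0.04 m or angle between wrench's own z axis and vertical above 0.6 rad) or (distance of jar from where it was at the start of the episode above 0.04 m or angle between jar's own z axis and vertical above 0.6 rad) or (distance of carton from where it was at the start of the episode above 0.04 m or angle between carton's own z axis and vertical above 0.6 rad) or (distance of bin from where it was at the start of the episode above 0.04 m or angle between bin's own z axis and vertical above 0.6 rad) or (distance of driver from where it was at the start of the episode above 0.04 m or angle between driver's own z axis and vertical above 0.6 rad) or (distance of spool from where it was at the start of the episode above 0.04 m or angle between spool's own z axis and vertical above 0.6 rad) or (distance of tape from where it was at the start of the episode above 0.04 m or angle between tape's own z axis and vertical above 0.6 rad) or (distance of mug from where it was at the start of the episode above 0.04 m or angle between mug's own z axis and vertical above 0.6 rad)).
It also fails if it takes over 54 s, if anything falls off the work surface, if the arm or the gripper's body presses on something with over 40 N, if the wrist force passes 120 N, or if a joint passes its speed limit or range.

### The arm

A 7-joint arm with a two-finger parallel gripper is mounted at the origin on the work surface. World frame = base frame: x ahead of the robot, y to its left, z up, the work surface at z = 0. Lengths are in m, angles in rad, forces in N, time in s.
With the tool pointing down it reaches from about 0.4 to 0.85 m from the base axis. Payload 10.4 kg.
Tool frame: the origin (TCP) lies midway between the tips of the shut fingers; the grasp point (between the pads) lies 19 mm behind it; z points along the fingers, y is the line along which they close (so a half turn about z gives the same grasp; the last joint's range is limited). The gripper opens to 87 mm and grips with 3 to 60 N. Pads are 19 mm wide; open, the fingers measure 117 mm over their backs; the gripper's body (75 mm by 190 mm) begins 51 mm behind the grasp point.
Start: joints at [-1.213, 0.332, -0.065, 1.46, 0.022, 1.35, -0.088], TCP at [0.232, 0.58, 0.186] pointing down, gripper open.
Joint ranges: [-2.6, 2.6], [-0.5, 2.12], [-1.47, 1.34], [0.16, 2.42], [-1.27, 4.41], [0.06, 2.06], [-2.6, 2.6]. Speed limits (rad/s): [2.22, 2.22, 2.79, 2.79, 3.14, 3.14, 3.14].

### API

Orientations are given as a unit quaternion [x, y, z, w].
In Python, from bench import r gives the robot as it stands.
- The arm moves only by the tool apply_moves, never from a script. Its argument "steps" is a list of rows, each a list of 7 numbers: the turn, a rotation vector about the tool's x, y, z in rad, then the shift along the tool's x, y, z in mm, then the opening, from -1 (shut) to 1 (fully open). In form: [[ax, ay, az, x, y, z, claw], ...]. A call has 1 to 20 rows; each row is the pose to reach, as a shift and turn from the pose commanded when the call began, along the tool's axes at that moment; what a row does not reach only later rows make up. A row lasts 1/12 s, in which the tool goes at most 41.7 mm and 7.16 degrees, less where a joint would pass 70% of its speed; a pose out of reach is approached as far as the arm can. A call with a gripper value outside its range is refused whole. The fingers move at their own pace and stop on an object; "force" is the grip in N (left out, the last holds). Time passes only in rows, so rows that repeat a pose let the fingers close. It gives the time, the measured TCP pose, the force, the opening and the grip force at its end, in the units of the state.
- r.read_state(): the state, without advancing time (a new reading comes with each control period).
- r.camera(name): name is "side" or "top"; returns a dict with "pixels" (384x512x3 uint8, red, green, blue), "z_map" (384x512 float32, m along the optical axis (not along the pixel's ray), 0 where there is no reading), "fovy" (degrees; the focal length in pixels is half the picture's height over the tangent of half this angle, whatever the lens; pixels are square), "cx", "cy" (the principal point, pixels), "position" and "orientation" of the camera in the world. Camera axes: x right, y down, z forward; pixel columns grow to the right and rows downward; lengths in m; the calibration is good to about 2 mm. A picture is of the moment at which its call begins.
- r.close_job(): hands the job in; it is judged then, once.
The state is a dict: "time": time; "joint_positions": joint angles; "joint_vel": joint speeds; "joint_torque": joint torques, N m; "ee_pos": TCP position; "eef_rot": TCP orientation; "ft_force": force on the tool from outside, world axes, zero at the start; "torque": the same for the moment, N m; "width": finger opening in m; "grip_force": force on a finger pad.
Only numpy, scipy, OpenCV 4.12 (cv2) and the standard library are available. Lean on these libraries where they do the work, as an engineer would, in place of code of your own. Each camera call takes 0.05 s, during which the arm holds its last target. There are 200 camera calls.

## Working session

There is one attempt and no reset: what is moved stays moved. The work goes in short steps, Python scripts to look and compute and a tool call to move; the robot and the scene stay as the last step left them, time stands still between calls to the robot, and variables do not carry over. Pictures are saved under pics/ and viewed, at most 10 in all, crops included, and the job is handed in when it is done.

Besides the shell and the picture viewer there is one more tool, called after "Call:" as a command line: name --pt "numbers of a row" for each row, then --argument value for the rest. apply_moves: Moves the arm, as the interface text tells. Its arguments: {"type":"object","properties":{"steps":{"type":"array","items":{"type":"array","items":{"type":"number"}}},"force":{"type":"number"}},"required":["steps"]}

```bash
ls; mkdir -p pics; cat > h.py <<'E'
import numpy as np, cv2
from scipy.spatial.transform import Rotation as R
from bench import r
def cam(n):
    c=r.camera(n); p=c["pixels"]; z=c["z_map"]; f=p.shape[0]/2/np.tan(np.radians(c["fovy"])/2)
    v,u=np.mgrid[:p.shape[0],:p.shape[1]]
    P=np.stack([(u-c["cx"])/f*z,(v-c["cy"])/f*z,z],-1)
    W=P@R.from_quat(c["orientation"]).as_matrix().T+np.array(c["position"])
    return p,z,W,c
def save(n,p): cv2.imwrite("pics/"+n,p[...,::-1])
E
python3 - <<'E'
from h import *
s=r.read_state(); print({k:np.round(v,3) for k,v in s.items()})
for n in("top","side"):
    p,z,W,c=cam(n); save(n+"0.png",p); print(n,c["position"],c["orientation"],c["fovy"])
    np.savez(n+"0.npz",p=p,z=z,W=W)
E
```

```text
pics
{'time': np.float64(0.0), 'joint_positions': array([-1.213,  0.333, -0.065,  1.461,  0.022,  1.35 , -0.089]), 'joint_vel': array([-0.   , -0.   , -0.   ,  0.   ,  0.   , -0.001,  0.001]), 'joint_torque': array([ 0.0000e+00, -6.2326e+01,  2.5000e-02, -3.8991e+01, -6.1000e-02,
        4.0000e-02,  0.0000e+00]), 'ee_pos': array([0.232, 0.58 , 0.186]), 'eef_rot': array([ 0.189,  0.982, -0.001, -0.   ]), 'ft_force': array([0.357, 0.229, 0.465]), 'torque': array([0.072, 0.011, 0.031]), 'grip_force': np.float64(0.0), 'width': np.float64(0.087)}
top [ 0.25942894 -0.03107122  1.66978011] [ 0.70867773 -0.69892848  0.06474742 -0.07129251] 44.10227829137149
side [0.25915247 0.82592034 1.10313208] [-0.15549763  0.92220922 -0.35010324  0.0527102 ] 44.84292167888455
```

View pics/top0.png

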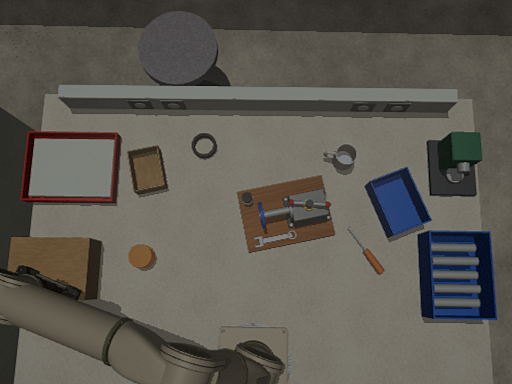

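View pics/side0.png

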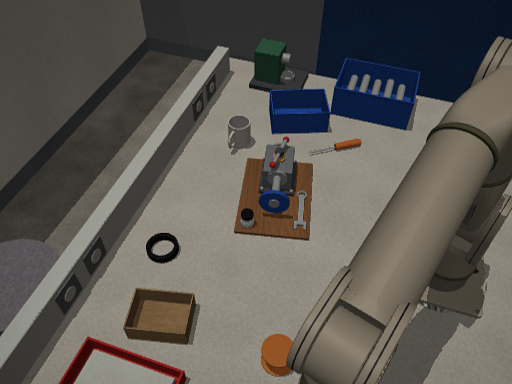

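Top view: the unit's board spans about (238–335, 178–250). The blue flange is at (262,215), the housing near (310,208), and the T-handle's red balls at about (290,203) and (328,205). The jar is at (247,198) and the wrench at (275,240). The side view shows the same things, with the flange at (274,202).

```bash
cat > m.py <<'E'
from h import *
def fit(tag=None):
    out={}
    for n in("top","side"):
        if tag: d=np.load(n+tag+".npz"); p,W=d["p"],d["W"]
        else: p,z,W,c=cam(n)
        h=cv2.cvtColor(p,cv2.COLOR_RGB2HSV).astype(int); H,S,V=h[...,0],h[...,1],h[...,2]
        roi=(abs(W[...,0]-UX[0])<.25)&(abs(W[...,1]-UX[1])<.25)&(W[...,2]>-.01)
        out[n]=(p,W,H,S,V,roi)
    return out
UX=(0.44,0.0)
if __name__=="__main__":
    for n,(p,W,H,S,V,roi) in fit("0").items():
        print(n,"px(310,208)",W[208,310].round(3))
        b=roi&(H>3)&(H<20)&(S>80)&(W[...,2]<.03)&(W[...,2]>.004)
        q=W[b]; print("board",len(q),np.median(q,0).round(4),cv2.minAreaRect((q[:,:2]*1000).astype(np.float32)))
        red=roi&((H<6)|(H>174))&(S>130)&(W[...,2]>.09)
        k,l,st,ce=cv2.connectedComponentsWithStats(red.astype(np.uint8))
        for i in range(1,k):
            if st[i,4]>3: print("red",st[i,4],ce[i].round(1),W[l==i].mean(0).round(4),W[l==i].max(0).round(4))
        bl=roi&(H>100)&(H<130)&(S>120)&(W[...,2]>.035)&(W[...,1]>-.1)
        q=W[bl]; print("blue",len(q),q.mean(0).round(4),q.min(0).round(4),q.max(0).round(4))
        t=roi&(abs(W[...,2]-.1)<.004)&(S<60); q=W[t]
        print("housing",len(q),q.mean(0).round(4),cv2.minAreaRect((q[:,:2]*1000).astype(np.float32)))
        x0,y0=(230,170) if n=="top" else (225,125)
        save(n+"0c.png",cv2.resize(p[y0:y0+120,x0:x0+120],(600,600),interpolation=cv2.INTER_CUBIC))
E
python3 m.py
```

```text
top px(310,208) [ 0.512 -0.186  0.105]
board 3092 [ 0.4884 -0.0742  0.0124] ((508.3184814453125, -107.14459228515625), (219.63941955566406, 306.8414306640625), 12.1339693069458)
red 20 [290.7 201.8] [ 0.5264 -0.1196  0.1338] [ 0.5332 -0.1138  0.1415]
red 18 [327.3 204. ] [ 0.5207 -0.2396  0.1348] [ 0.5289 -0.2344  0.1423]
blue 107 [ 0.4251 -0.0267  0.5216] [ 0.2594 -0.0363  0.0821] [ 0.5268 -0.0152  1.6698]
housing 527 [ 0.5215 -0.1779  0.1001] ((512.9373168945312, -130.84597778320312), (88.3788070678711, 232.50657653808594), 12.833056449890137)
side px(310,208) [ 0.393 -0.091  0.011]
board 3101 [ 0.4862 -0.0467  0.0127] ((507.6485595703125, -104.26460266113281), (219.76007080078125, 316.6090087890625), 12.48405933380127)
red 17 [285.9 138.4] [ 0.5201 -0.2364  0.1335] [ 0.5313 -0.2309  0.139 ]
red 30 [272.3 164.2] [ 0.5257 -0.1149  0.1325] [ 0.544  -0.1087  0.1407]
blue 470 [ 0.4894 -0.0164  0.0884] [ 0.4469 -0.0586  0.0383] [0.5694 0.0484 0.1268]
housing 569 [ 0.5202 -0.1688  0.1005] ((512.953125, -129.13809204101562), (89.63099670410156, 240.85511779785156), 12.238487243652344)
```

View pics/top0c.png

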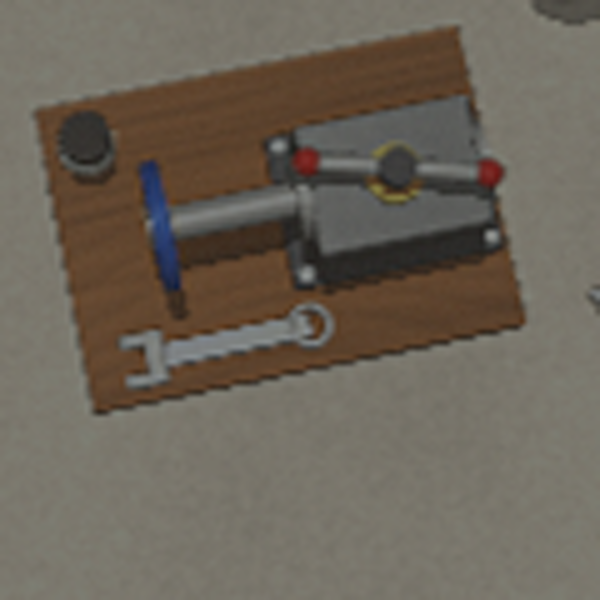

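Crop: the bar runs from (307,160) to (490,172), and the flange disc spans about (140–180, 160–290). The T-handle's hub is at (398,165). Next I'll express everything in the unit frame.

```bash
cat > u.py <<'E'
from m import *
a=np.radians(12.3); ex=np.array([-np.sin(a),np.cos(a)]); ey=np.array([-ex[1],ex[0]]); O=np.array([.508,-.1057])-.075*ex
def U(q): d=q[...,:2]-O; return np.stack([d@ex,d@ey,q[...,2]],-1)
def flange(tag=None):
    for n,(p,W,H,S,V,roi) in fit(tag).items():
        bl=roi&(H>100)&(H<130)&(S>120)&(W[...,2]>.035)&(W[...,2]<.13); q=U(W[bl]); q=q[(q[:,0]>.07)&(q[:,0]<.24)&(abs(q[:,1])<.06)]
        print(n,len(q),"flange pct x",np.percentile(q,[2,10,50,90,98],axis=0).round(4)[:,0],"top z",q[:,2].max().round(3), "y",q[:,1].min().round(3),q[:,1].max().round(3))
if __name__=="__main__":
    print("O",O,"ex",ex)
    flange("0")
    for n,(p,W,H,S,V,roi) in fit("0").items():
        q=U(W); t=(abs(q[...,2]-.1)<.004)&(S<60)&(abs(q[...,0])<.075)&(abs(q[...,1])<.06); k=q[t]; print("house",np.percentile(k,[1,99],axis=0).round(4)[:,:2])
        t=(q[...,2]>.11)&(q[...,2]<.2)&(abs(q[...,0])<.02)&(abs(q[...,1])<.02); k=q[t]; print("hub",len(k),k[:,:2].mean(0).round(4),k.max(0).round(4))
        for nm,t in(("hi",(q[...,2]>.02)&(q[...,2]<.2)&(q[...,0]>.1)&(q[...,0]<.3)&(abs(q[...,1])<.11)),):
            k=q[t&((abs(q[...,1])>.05)|(q[...,0]>.19))]; print(nm,len(k),k.min(0).round(3),k.max(0).round(3))
    R0=R.from_quat(r.read_state()["eef_rot"]).as_matrix(); print(R0.round(4))
    yt=R0[:2,1]; print("yaw of tool y vs ex deg", np.degrees(np.arctan2(ex[1],ex[0])-np.arctan2(yt[1],yt[0])))
    for fx in(.12,.156,.18): print(fx,O+fx*ex)
E
python3 u.py
```

```text
O [ 0.52397728 -0.17897842] ex [-0.21303039  0.97704557]
top 79 flange pct x [0.1537 0.1549 0.1589 0.1633 0.1643] top z 0.128 y -0.037 0.043
side 463 flange pct x [0.1559 0.1612 0.1663 0.1687 0.1702] top z 0.127 y -0.043 0.044
house [[-0.063  -0.0428]
 [ 0.0647  0.0439]]
hub 83 [0.0003 0.0014] [0.0196 0.0166 0.1415]
hi 241 [ 0.1   -0.106  0.02 ] [0.228 0.106 0.073]
house [[-0.0632 -0.044 ]
 [ 0.0675  0.0442]]
hub 78 [0.003  0.0013] [0.02   0.0152 0.1385]
hi 315 [ 0.1   -0.091  0.02 ] [0.223 0.1   0.067]
[[-9.284e-01  3.716e-01 -5.000e-04]
 [ 3.716e-01  9.284e-01 -1.300e-03]
 [-0.000e+00 -1.300e-03 -1.000e+00]]
yaw of tool y vs ex deg 34.11629694758782
0.12 [ 0.49841363 -0.06173295]
0.156 [ 0.49074454 -0.02655931]
0.18 [ 0.48563181 -0.00311021]
```

Call:
apply_moves --pt "0 0 -0.03 -15 -15 -10 0" --pt "0 0 -0.06 -40 -40 -20 0" --pt "0 0 -0.1 -67 -67 -20 0" --pt "0 0 -0.14 -95 -95 -20 0" --pt "0 0 -0.18 -123 -123 -20 0" --pt "0 0 -0.22 -151 -151 -20 0" --pt "0 0 -0.26 -179 -179 -20 0" --pt "0 0 -0.3 -207 -207 -20 0" --pt "0 0 -0.34 -235 -235 -20 0" --pt "0 0 -0.38 -263 -263 -20 0" --pt "0 0 -0.42 -291 -291 -20 0" --pt "0 0 -0.46 -319 -319 -20 0" --pt "0 0 -0.5 -347 -347 -20 0" --pt "0 0 -0.54 -375 -375 -20 0" --pt "0 0 -0.57 -403 -403 -20 0" --pt "0 0 -0.595 -431 -431 -20 0" --pt "0 0 -0.595 -452 -452 -20 0" --pt "0 0 -0.595 -464 -464 -20 0" --pt "0 0 -0.595 -464 -464 -20 0" --pt "0 0 -0.595 -464 -464 -20 0" --force 20

```text
time: 1.77
ee_pos: [0.4904, -0.0235, 0.2061]
eef_rot: [-0.106, 0.994, -0.0, -0.0]
ft_force: [-0.5, 0.3, -0.8]
width: 0.0434
grip_force: 0.0
```

Call:
apply_moves --pt "0 0 0 0 1 25 0" --pt "0 0 0 0 1 55 0" --pt "0 0 0 0 1 80 0" --pt "0 0 0 0 1 98 0" --pt "0 0 0 0 1 107 0" --pt "0 0 0 0 1 107 0" --pt "0 0 0 0 1 107 -0.3" --pt "0 0 0 0 1 107 -0.4" --pt "0 0 0 0 1 107 -0.5" --pt "0 0 0 0 1 107 -0.6" --pt "0 0 0 0 1 107 -0.7" --pt "0 0 0 0 1 107 -0.8" --pt "0 0 0 0 1 107 -1" --pt "0 0 0 0 1 107 -1" --pt "0 0 0 0 1 107 -1" --force 15

```text
time: 3.02
ee_pos: [0.4904, -0.022, 0.0994]
eef_rot: [-0.107, 0.994, 0.0, 0.0]
ft_force: [-0.5, -0.3, 0.4]
width: 0.0015
grip_force: 0.0
```

```bash
cat > s.py <<'E'
from u import *
s=r.read_state(); e=np.array(s["ee_pos"]); f=np.array(s["ft_force"]); print("t",s["time"],"ux",(U(e)*1000).round(1),"Fx",(f[:2]@ex).round(1),f.round(1),"w",s["width"],"g",s["grip_force"])
E
python3 s.py; python3 - <<'E'
from u import *
p,z,W,c=cam("side"); save("g.png",cv2.resize(p[100:260,200:360],(600,600)))
flange()
E
```

```text
t 3.0167 ux [160.5  -0.6  99.4] Fx -0.2 [-0.5 -0.3  0.4] w 0.0014860350916552343 g 0.0Traceback (most recent call last):
  File "<stdin>", line 3, in <module>
  File "u.py", line 7, in flange
    print(n,len(q),"flange pct x",np.percentile(q,[2,10,50,90,98],axis=0).round(4)[:,0],"top z",q[:,2].max().round(3), "y",q[:,1].min().round(3),q[:,1].max().round(3))
                                  ~~~~~~~~~~~~~^^^^^^^^^^^^^^^^^^^^^^^^^^
    return _quantile_unchecked(
        a, q, axis, out, overwrite_input, method, keepdims, weights)
    return _ureduce(a,
                    func=_quantile_ureduce_func,
    ...<5 lines>...
                    overwrite_input=overwrite_input,
                    method=method)
    r = func(a, **kwargs)
    result = _quantile(arr,
                       quantiles=q,
    ...<2 lines>...
                       out=out,
                       weights=wgt)
    slices_having_nans = np.isnan(arr[-1, ...])
                                  ~~~^^^^^^^^^
IndexError: index -1 is out of bounds for axis 0 with size 0
```

View pics/g.png

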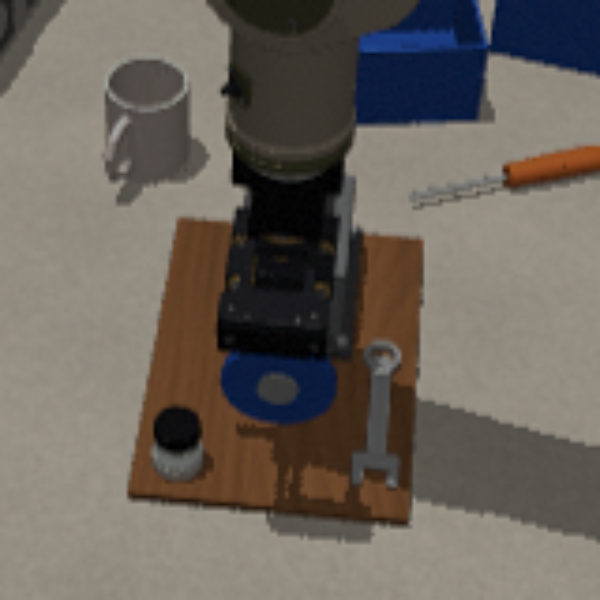

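Side crop: the gripper stands behind the flange (disc centre near (278,385)), and the jar, wrench and mug are undisturbed. The fingers read shut, so I'll check where the flange is relative to them.

```bash
python3 - <<'E'
from u import *
for n in("0","now"):
    if n=="0": d=np.load("side0.npz"); p,W=d["p"],d["W"]
    else: p,z,W,c=cam("side")
    q=U(W); h=cv2.cvtColor(p,cv2.COLOR_RGB2HSV).astype(int)
    bl=(h[...,0]>100)&(h[...,0]<130)&(h[...,1]>100)&(abs(q[...,1])<.06)&(q[...,0]>.07)&(q[...,0]<.26)
    v,u=np.nonzero(bl); k=q[bl]
    print(n,len(k),"u",u.min(),u.max(),"v",v.min(),v.max())
    for lo in(.035,.05,.065,.08,.095,.11): 
        j=k[(k[:,2]>=lo)&(k[:,2]<lo+.015)]
        if len(j): print(lo,len(j),np.median(j[:,0]).round(4),j[:,0].min().round(4),j[:,0].max().round(4))
    print(q[200,260:290:4].round(3).tolist())
t=cam("top")[0]; save("t1.png",cv2.resize(t[170:260,225:345],(800,600),interpolation=cv2.INTER_CUBIC))
E
```

```text
0 477 u 259 289 v 190 212
0.035 36 0.1668 0.1638 0.17
0.05 76 0.1665 0.1617 0.1706
0.065 61 0.1666 0.1639 0.1706
0.08 74 0.1669 0.1238 0.1724
0.095 105 0.1663 0.1536 0.1708
0.11 111 0.1645 0.154 0.1705
[[0.164, -0.04, 0.084], [0.164, -0.028, 0.086], [0.166, -0.016, 0.089], [0.167, -0.005, 0.093], [0.168, 0.007, 0.095], [0.166, 0.018, 0.095], [0.168, 0.029, 0.099], [0.167, 0.041, 0.1]]
now 488 u 258 301 v 108 212
0.035 39 0.1669 0.1632 0.1691
0.05 74 0.1667 0.1619 0.1718
0.065 65 0.1666 0.1633 0.1717
0.08 75 0.1667 0.1567 0.1695
0.095 107 0.1663 0.1566 0.1709
0.11 19 0.1683 0.1634 0.1697
[[0.167, -0.039, 0.088], [0.168, -0.028, 0.09], [0.168, -0.016, 0.092], [0.167, -0.005, 0.093], [0.165, 0.006, 0.092], [0.166, 0.018, 0.094], [0.165, 0.029, 0.095], [0.167, 0.041, 0.099]]
```

View pics/t1.png

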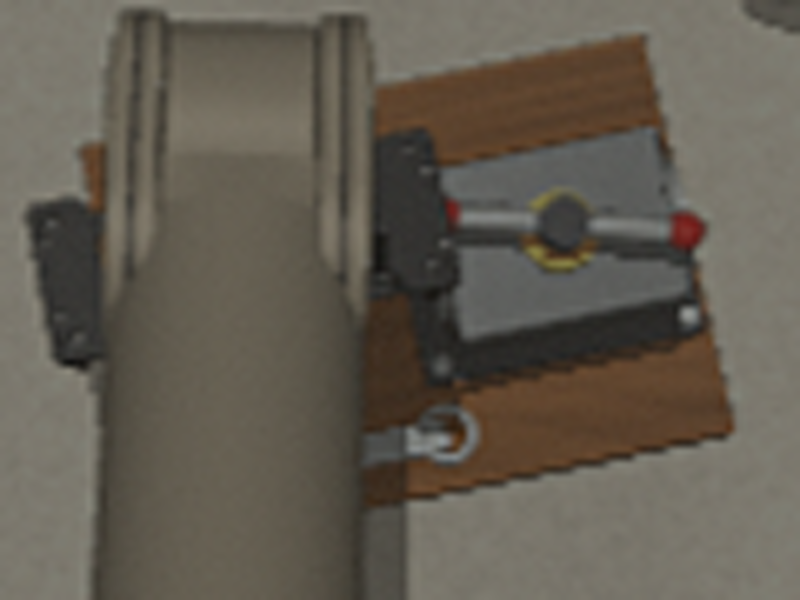

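Top crop: the arm hides the flange and the handle looks untouched. The flange hasn't moved. I'll use the depth map to see where the gripper and fingers actually are.

```bash
python3 - <<'E'
from u import *
s=r.read_state(); print(s["time"],s["width"],s["grip_force"],np.array(s["joint_positions"]).round(3))
p,z,W,c=cam("side"); q=U(W)
for u in(262,268,274,280,286):
    print(u,[(v,*(q[v,u]*1000).round().astype(int).tolist(),p[v,u].tolist()) for v in range(176,204,3)])
E
```

```text
3.2667 0.00028845515971497157 0.0 [-0.554  0.105  0.54   1.943 -0.06   1.109  1.795]
262 [(176, 199, -32, 222, [57, 57, 59]), (179, 237, -29, 251, [27, 27, 30]), (182, 245, -28, 248, [54, 53, 52]), (185, 260, -26, 253, [23, 22, 23]), (188, 252, -27, 233, [7, 6, 8]), (191, 247, -27, 217, [10, 10, 11]), (194, 160, -35, 107, [12, 33, 76]), (197, 166, -34, 100, [10, 28, 62]), (200, 167, -34, 89, [13, 28, 63]), (203, 167, -33, 75, [11, 27, 64])]
268 [(176, 193, -17, 218, [11, 12, 14]), (179, 234, -14, 249, [26, 26, 30]), (182, 243, -13, 249, [25, 25, 28]), (185, 255, -12, 250, [21, 22, 24]), (188, 254, -12, 238, [7, 11, 10]), (191, 251, -11, 223, [3, 2, 4]), (194, 246, -12, 206, [7, 14, 32]), (197, 164, -17, 101, [10, 27, 61]), (200, 166, -16, 90, [9, 28, 63]), (203, 165, -16, 75, [30, 41, 62])]
274 [(176, 192, -1, 219, [7, 10, 10]), (179, 234, 1, 252, [27, 26, 29]), (182, 242, 2, 249, [25, 25, 28]), (185, 251, 3, 248, [29, 30, 32]), (188, 257, 4, 243, [9, 9, 10]), (191, 245, 3, 219, [1, 4, 1]), (194, 247, 4, 210, [3, 8, 16]), (197, 167, 0, 107, [5, 25, 61]), (200, 168, 1, 94, [69, 70, 67]), (203, 171, 1, 84, [58, 59, 58])]
280 [(176, 192, 14, 220, [12, 12, 11]), (179, 231, 16, 250, [28, 27, 30]), (182, 244, 17, 253, [27, 27, 29]), (185, 252, 18, 251, [30, 30, 31]), (188, 257, 19, 245, [10, 12, 12]), (191, 252, 19, 229, [6, 6, 6]), (194, 246, 19, 211, [5, 3, 0]), (197, 166, 17, 108, [13, 29, 63]), (200, 168, 18, 97, [9, 26, 60]), (203, 164, 18, 79, [10, 27, 62])]
286 [(176, 197, 30, 228, [63, 50, 26]), (179, 204, 31, 224, [38, 34, 31]), (182, 238, 32, 249, [24, 24, 27]), (185, 248, 33, 248, [26, 26, 30]), (188, 252, 33, 242, [5, 7, 10]), (191, 255, 34, 235, [3, 5, 5]), (194, 246, 35, 213, [1, 3, 6]), (197, 163, 34, 107, [13, 32, 70]), (200, 164, 35, 95, [13, 27, 62]), (203, 168, 36, 87, [7, 27, 61])]
```

The gripper body's lower edge shows at about z = 0.205, higher than I expected. The fingertips may have closed above the disc. I'll lift and turn the gripper a quarter turn so the fingers can be seen.

Call:
apply_moves --pt "0 0 0 0 0 -30 -1" --pt "0 0 0 0 0 -60 -1" --pt "0 0 0.12 0 0 -60 -1" --pt "0 0 0.24 0 0 -60 -1" --pt "0 0 0.36 0 0 -60 -1" --pt "0 0 0.48 0 0 -60 -1" --pt "0 0 0.6 0 0 -60 -1" --pt "0 0 0.72 0 0 -60 -1" --pt "0 0 0.84 0 0 -60 -1" --pt "0 0 0.96 0 0 -60 -1" --pt "0 0 1.08 0 0 -60 -1" --pt "0 0 1.2 0 0 -60 -1" --pt "0 0 1.32 0 0 -60 -1" --pt "0 0 1.44 0 0 -60 -1" --pt "0 0 1.57 0 0 -60 -1" --pt "0 0 1.57 0 0 -60 -1"

```text
time: 4.65
ee_pos: [0.4904, -0.022, 0.1594]
eef_rot: [0.63, 0.777, 0.0, -0.0]
ft_force: [0.1, -0.9, -0.6]
width: 0.0004
grip_force: 0.0
```

```bash
python3 s.py; python3 - <<'E'
from u import *
s=r.read_state(); print(np.array(s["joint_positions"]).round(3))
p,z,W,c=cam("side"); q=U(W); save("f.png",cv2.resize(p[120:240,200:360],(800,600),interpolation=cv2.INTER_CUBIC))
for u in(262,266,270,274,278,282,286):
    print(u,[(v,*(q[v,u]*1000).round().astype(int).tolist()) for v in range(150,200,3)])
E
```

```text
t 4.65 ux [160.6  -0.6 159.4] Fx -0.9 [ 0.1 -0.9 -0.6] w 0.0004094485134307073 g 0.0
[-0.603  0.038  0.575  1.87  -0.022  1.239  0.187]
262 [(150, 186, -35, 302), (153, -123, -64, -3), (156, 193, -34, 289), (159, 197, -34, 281), (162, 199, -33, 273), (165, -52, -56, 11), (168, -22, -53, 27), (171, -12, -52, 23), (174, 4, -51, 26), (177, 17, -49, 26), (180, 31, -48, 27), (183, 42, -46, 25), (186, 56, -45, 26), (189, 67, -44, 24), (192, 76, -42, 21), (195, 165, -34, 108), (198, 167, -34, 97)]
266 [(150, 188, -25, 305), (153, 186, -25, 293), (156, 195, -24, 292), (159, 195, -24, 281), (162, 199, -23, 274), (165, 38, -36, 103), (168, 45, -35, 97), (171, 61, -33, 100), (174, 62, -33, 88), (177, 61, -33, 74), (180, 61, -32, 61), (183, 61, -32, 47), (186, 59, -32, 31), (189, 64, -31, 23), (192, 158, -24, 114), (195, 164, -23, 109), (198, 164, -23, 95)]
270 [(150, 189, -15, 307), (153, 185, -15, 294), (156, 193, -14, 291), (159, 202, -13, 289), (162, 202, -13, 278), (165, 174, -14, 240), (168, 46, -23, 99), (171, 59, -22, 100), (174, 68, -21, 96), (177, 69, -20, 84), (180, 69, -20, 71), (183
[... 803 characters left out ...]
12, 101)]
282 [(150, 186, 15, 308), (153, 183, 15, 296), (156, 190, 16, 291), (159, 199, 17, 290), (162, 199, 17, 280), (165, 28, 12, 98), (168, 43, 13, 100), (171, 53, 14, 99), (174, 67, 15, 100), (177, 70, 16, 90), (180, 66, 17, 72), (183, 69, 17, 62), (186, 57, 18, 36), (189, 62, 19, 28), (192, 157, 22, 120), (195, 168, 23, 120), (198, 168, 23, 106)]
286 [(150, 187, 25, 310), (153, 186, 25, 299), (156, 189, 26, 292), (159, 199, 27, 291), (162, 200, 27, 281), (165, 29, 24, 101), (168, 44, 25, 104), (171, 55, 26, 102), (174, 57, 27, 91), (177, 65, 28, 86), (180, 65, 29, 74), (183, 63, 29, 58), (186, 61, 30, 42), (189, 57, 31, 24), (192, 70, 32, 25), (195, 156, 34, 107), (198, 163, 35, 102)]
```

View pics/f.png

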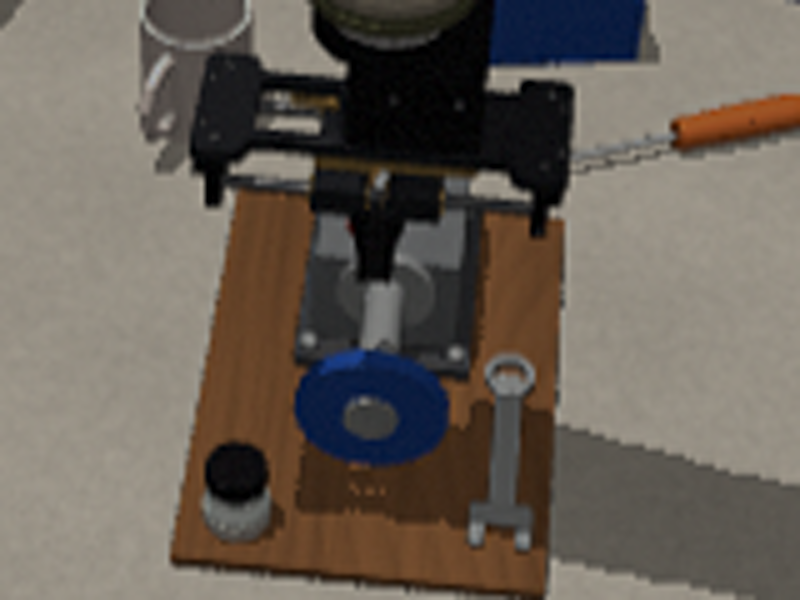

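Side crop: the closed fingertips appear at (375,275), which puts them at z ≈ 0.197, while the state reads 0.159. So the reported tool height is about 36 mm too low, though x and y agree. I'll turn back, open the gripper and come down in stages, checking for contact force.

Call:
apply_moves --pt "0 0 -0.12 0 0 0 0" --pt "0 0 -0.24 0 0 0 0" --pt "0 0 -0.36 0 0 0 0" --pt "0 0 -0.48 0 0 0 0" --pt "0 0 -0.6 0 0 0 0" --pt "0 0 -0.72 0 0 0 0" --pt "0 0 -0.84 0 0 0 0" --pt "0 0 -0.96 0 0 0 0" --pt "0 0 -1.08 0 0 0 0" --pt "0 0 -1.2 0 0 0 0" --pt "0 0 -1.32 0 0 0 0" --pt "0 0 -1.44 0 0 0 0" --pt "0 0 -1.57 0 0 0 0" --pt "0 0 -1.57 0 0 20 0" --pt "0 0 -1.57 0 0 40 0" --pt "0 0 -1.57 0 0 60 0" --pt "0 0 -1.57 0 0 72 0" --pt "0 0 -1.57 0 0 80 0" --pt "0 0 -1.57 0 0 80 0"

```text
time: 6.28
ee_pos: [0.4894, -0.0221, 0.0781]
eef_rot: [-0.108, 0.994, -0.0, -0.001]
ft_force: [0.6, 0.3, -0.3]
width: 0.0435
grip_force: 0.0
```

```bash
python3 s.py
```

```text
t 6.2833 ux [160.7   0.4  78.1] Fx 0.1 [ 0.6  0.3 -0.3] w 0.043515224605187544 g 0.0
```

Call:
apply_moves --pt "0 0 0 0 0 3 0" --pt "0 0 0 0 0 6 0" --pt "0 0 0 0 0 9 0" --pt "0 0 0 0 0 11 0" --pt "0 0 0 0 0 11 -0.2" --pt "0 0 0 0 0 11 -0.35" --pt "0 0 0 0 0 11 -0.45" --pt "0 0 0 0 0 11 -0.55" --pt "0 0 0 0 0 11 -0.65" --pt "0 0 0 0 0 11 -0.75" --pt "0 0 0 0 0 11 -0.85" --pt "0 0 0 0 0 11 -1" --pt "0 0 0 0 0 11 -1" --pt "0 0 0 0 0 11 -1" --pt "0 0 0 0 0 11 -1" --force 20

```text
time: 7.53
ee_pos: [0.4905, -0.0221, 0.0685]
eef_rot: [-0.107, 0.994, -0.0, 0.0]
ft_force: [0.4, -1.4, 1.3]
width: 0.0116
grip_force: 20.0
```

```bash
python3 s.py
```

```text
t 7.5333 ux [160.4  -0.7  68.5] Fx -1.4 [ 0.4 -1.4  1.3] w 0.011609502077557874 g 20.000361800193787
```

Gripped: the opening is 11.6 mm and the grip is 20 N. Now I'll push in slowly.

Call:
apply_moves --pt "0 0 0 0 -1.5 0 -1" --pt "0 0 0 0 -3 0 -1" --pt "0 0 0 0 -4.5 0 -1" --pt "0 0 0 0 -6 0 -1" --pt "0 0 0 0 -7.5 0 -1" --pt "0 0 0 0 -9 0 -1"

```text
time: 8.03
ee_pos: [0.4924, -0.0308, 0.0685]
eef_rot: [-0.107, 0.994, 0.0, 0.0]
ft_force: [-0.9, 2.6, 2.6]
width: 0.0119
grip_force: 20.0
```

```bash
python3 s.py
```

```text
t 8.0333 ux [151.6  -0.7  68.5] Fx 2.7 [-0.9  2.6  2.6] w 0.011943088069625843 g 20.000629127025604
```

Call:
apply_moves --pt "0 0 0 0 -1 0 -1" --pt "0 0 0 0 -2 0 -1" --pt "0 0 0 0 -3 0 -1"

```text
time: 8.28
ee_pos: [0.493, -0.0338, 0.0685]
eef_rot: [-0.107, 0.994, 0.0, 0.0]
ft_force: [-0.8, 2.4, 3.2]
width: 0.0115
grip_force: 20.0
```

Call:
apply_moves --pt "0 0 0 0 -1 0 -1" --pt "0 0 0 0 -2 0 -1" --pt "0 0 0 0 -3 0 -1"

```text
time: 8.53
ee_pos: [0.4937, -0.0367, 0.0685]
eef_rot: [-0.107, 0.994, 0.0, 0.0]
ft_force: [-1.6, 2.4, 2.8]
width: 0.012
grip_force: 20.0
```

Call:
apply_moves --pt "0 0 0 0 -1 0 -1" --pt "0 0 0 0 -2 0 -1" --pt "0 0 0 0 -3 0 -1"

```text
time: 8.78
ee_pos: [0.4943, -0.0396, 0.0685]
eef_rot: [-0.107, 0.994, 0.0, 0.0]
ft_force: [-0.5, 3.5, 4.4]
width: 0.0118
grip_force: 20.0
```

Call:
apply_moves --pt "0 0 0 0 -1 0 -1" --pt "0 0 0 0 -2 0 -1" --pt "0 0 0 0 -3 0 -1"

```text
time: 9.03
ee_pos: [0.495, -0.0426, 0.0685]
eef_rot: [-0.107, 0.994, 0.0, 0.0]
ft_force: [-1.5, 2.3, 3.8]
width: 0.0117
grip_force: 20.0
```

Call:
apply_moves --pt "0 0 0 0 -1 0 -1" --pt "0 0 0 0 -2 0 -1" --pt "0 0 0 0 -3 0 -1"

```text
time: 9.28
ee_pos: [0.4956, -0.0455, 0.0685]
eef_rot: [-0.107, 0.994, 0.0, 0.0]
ft_force: [-0.0, 2.8, 4.1]
width: 0.0118
grip_force: 20.0
```

Call:
apply_moves --pt "0 0 0 0 -1 0 -1" --pt "0 0 0 0 -2 0 -1" --pt "0 0 0 0 -3 0 -1"

```text
time: 9.53
ee_pos: [0.4962, -0.0485, 0.0685]
eef_rot: [-0.107, 0.994, 0.0, 0.0]
ft_force: [0.8, 4.0, 4.7]
width: 0.012
grip_force: 20.0
```

Call:
apply_moves --pt "0 0 0 0 -1 0 -1" --pt "0 0 0 0 -2 0 -1" --pt "0 0 0 0 -3 0 -1"

```text
time: 9.78
ee_pos: [0.4969, -0.0513, 0.0685]
eef_rot: [-0.107, 0.994, 0.0, 0.0]
ft_force: [-0.2, 2.3, 3.5]
width: 0.0116
grip_force: 20.0
```

Call:
apply_moves --pt "0 0 0 0 -1 0 -1" --pt "0 0 0 0 -2 0 -1" --pt "0 0 0 0 -3 0 -1"

```text
time: 10.03
ee_pos: [0.4975, -0.0543, 0.0685]
eef_rot: [-0.107, 0.994, 0.0, 0.0]
ft_force: [0.3, 2.8, 4.2]
width: 0.0121
grip_force: 20.0
```

Call:
apply_moves --pt "0 0 0 0 -1 0 -1" --pt "0 0 0 0 -2 0 -1" --pt "0 0 0 0 -3 0 -1"

```text
time: 10.28
ee_pos: [0.4982, -0.0572, 0.0685]
eef_rot: [-0.107, 0.994, 0.0, 0.0]
ft_force: [-0.4, 3.1, 5.3]
width: 0.0122
grip_force: 20.0
```

Call:
apply_moves --pt "0 0 0 0 -1 0 -1" --pt "0 0 0 0 -2 0 -1" --pt "0 0 0 0 -3 0 -1"

```text
time: 10.53
ee_pos: [0.4982, -0.0577, 0.0684]
eef_rot: [-0.108, 0.994, 0.002, -0.0]
ft_force: [-3.7, 14.4, 9.7]
width: 0.0122
grip_force: 20.0
```

Inner stop felt, at about 15 N. I'll hold briefly there.

Call:
apply_moves --pt "0 0 0 0 0 0 -1" --pt "0 0 0 0 0 0 -1" --pt "0 0 0 0 0 0 -1"

```text
time: 10.78
ee_pos: [0.4982, -0.0577, 0.0684]
eef_rot: [-0.108, 0.994, 0.001, -0.0]
ft_force: [-3.8, 11.2, 9.0]
width: 0.0116
grip_force: 20.0
```

```bash
python3 s.py
```

```text
t 10.7833 ux [124.   -0.7  68.4] Fx 11.8 [-3.8 11.2  9. ] w 0.01155599213018298 g 20.013787150382996
```

Call:
apply_moves --pt "0 0 0 0 2 0 -1" --pt "0 0 0 0 4 0 -1" --pt "0 0 0 0 6 0 -1" --pt "0 0 0 0 8 0 -1" --pt "0 0 0 0 10 0 -1" --pt "0 0 0 0 12 0 -1" --pt "0 0 0 0 14 0 -1" --pt "0 0 0 0 16 0 -1" --pt "0 0 0 0 18 0 -1" --pt "0 0 0 0 20 0 -1" --pt "0 0 0 0 22 0 -1" --pt "0 0 0 0 24 0 -1" --pt "0 0 0 0 26 0 -1" --pt "0 0 0 0 28 0 -1" --pt "0 0 0 0 30 0 -1" --pt "0 0 0 0 32 0 -1" --pt "0 0 0 0 34 0 -1" --pt "0 0 0 0 36 0 -1" --pt "0 0 0 0 37 0 -1" --pt "0 0 0 0 38 0 -1"

```text
time: 12.45
ee_pos: [0.4906, -0.0228, 0.0685]
eef_rot: [-0.107, 0.994, 0.0, 0.0]
ft_force: [3.2, -3.1, 4.1]
width: 0.0119
grip_force: 20.0
```

```bash
python3 s.py
```

```text
t 12.45 ux [159.7  -0.6  68.5] Fx -3.7 [ 3.2 -3.1  4.1] w 0.01190595606483481 g 20.00089466571808
```

Call:
apply_moves --pt "0 0 0 0 1 0 -1" --pt "0 0 0 0 2 0 -1" --pt "0 0 0 0 3 0 -1"

```text
time: 12.7
ee_pos: [0.49, -0.02, 0.0684]
eef_rot: [-0.107, 0.994, 0.0, 0.0]
ft_force: [3.2, -2.9, 4.5]
width: 0.0119
grip_force: 20.0
```

Call:
apply_moves --pt "0 0 0 0 1 0 -1" --pt "0 0 0 0 2 0 -1" --pt "0 0 0 0 3 0 -1"

```text
time: 12.95
ee_pos: [0.4893, -0.017, 0.0684]
eef_rot: [-0.107, 0.994, 0.0, -0.0]
ft_force: [3.3, -1.9, 5.2]
width: 0.012
grip_force: 20.0
```

Call:
apply_moves --pt "0 0 0 0 1 0 -1" --pt "0 0 0 0 2 0 -1" --pt "0 0 0 0 3 0 -1"

```text
time: 13.2
ee_pos: [0.4887, -0.0141, 0.0685]
eef_rot: [-0.107, 0.994, 0.0, 0.0]
ft_force: [2.5, -2.9, 4.7]
width: 0.0118
grip_force: 20.0
```

Call:
apply_moves --pt "0 0 0 0 1 0 -1" --pt "0 0 0 0 2 0 -1" --pt "0 0 0 0 3 0 -1"

```text
time: 13.45
ee_pos: [0.488, -0.0111, 0.0685]
eef_rot: [-0.107, 0.994, 0.0, 0.0]
ft_force: [2.9, -3.1, 4.7]
width: 0.0116
grip_force: 20.0
```

Call:
apply_moves --pt "0 0 0 0 1 0 -1" --pt "0 0 0 0 2 0 -1" --pt "0 0 0 0 3 0 -1"

```text
time: 13.7
ee_pos: [0.4874, -0.0082, 0.0684]
eef_rot: [-0.107, 0.994, 0.0, -0.0]
ft_force: [3.2, -2.5, 4.3]
width: 0.0115
grip_force: 20.0
```

Call:
apply_moves --pt "0 0 0 0 1 0 -1" --pt "0 0 0 0 2 0 -1" --pt "0 0 0 0 3 0 -1"

```text
time: 13.95
ee_pos: [0.4869, -0.0061, 0.0684]
eef_rot: [-0.107, 0.994, -0.001, 0.0]
ft_force: [5.4, -9.7, 4.1]
width: 0.0116
grip_force: 20.0
```

Call:
apply_moves --pt "0 0 0 0 1 0 -1" --pt "0 0 0 0 1 0 -1" --pt "0 0 0 0 1 0 -1"

```text
time: 14.2
ee_pos: [0.487, -0.0061, 0.0685]
eef_rot: [-0.106, 0.994, -0.001, 0.0]
ft_force: [3.9, -8.6, 3.9]
width: 0.012
grip_force: 20.0
```

```bash
python3 s.py
```

```text
t 14.2 ux [176.8  -0.7  68.5] Fx -9.2 [ 3.9 -8.6  3.9] w 0.012000319031232824 g 20.00699669122696
```

Outer stop felt at x = 176.8, inner at 124.0. The middle is 150.4, so I'll go there and release.

Call:
apply_moves --pt "0 0 0 0 -2 0 -1" --pt "0 0 0 0 -4 0 -1" --pt "0 0 0 0 -6 0 -1" --pt "0 0 0 0 -8 0 -1" --pt "0 0 0 0 -10 0 -1" --pt "0 0 0 0 -12 0 -1" --pt "0 0 0 0 -14 0 -1" --pt "0 0 0 0 -16 0 -1" --pt "0 0 0 0 -18 0 -1" --pt "0 0 0 0 -20 0 -1" --pt "0 0 0 0 -22 0 -1" --pt "0 0 0 0 -24 0 -1" --pt "0 0 0 0 -26 0 -1" --pt "0 0 0 0 -27.5 0 -1" --pt "0 0 0 0 -28.3 0 -1" --pt "0 0 0 0 -28.3 0 -1" --pt "0 0 0 0 -28.3 0 -1"

```text
time: 15.62
ee_pos: [0.4923, -0.0306, 0.0684]
eef_rot: [-0.107, 0.994, 0.001, -0.0]
ft_force: [1.3, 1.9, 7.6]
width: 0.0118
grip_force: 20.0
```

```bash
python3 s.py
```

```text
t 15.6167 ux [151.7  -0.6  68.4] Fx 1.6 [1.3 1.9 7.6] w 0.011783721119623768 g 20.005875527858734
```

Call:
apply_moves --pt "0 0 0 0 -0.7 0 -1" --pt "0 0 0 0 -1.3 0 -1" --pt "0 0 0 0 -1.3 0 -1" --pt "0 0 0 0 -1.3 0 -1" --pt "0 0 0 0 -1.3 0 -1" --pt "0 0 0 0 -1.3 0 -1" --pt "0 0 0 0 -1.3 0 -0.5" --pt "0 0 0 0 -1.3 0 -0.2" --pt "0 0 0 0 -1.3 0 -0.2" --pt "0 0 0 0 -1.3 0 -0.2" --pt "0 0 0 0 -1.3 0 -0.2" --pt "0 0 0 0 -1.3 -20 -0.2" --pt "0 0 0 0 -1.3 -50 -0.2" --pt "0 0 0 0 -1.3 -80 -0.2" --pt "0 0 0 0 -1.3 -95 -0.2" --pt "0 0 0 0 -1.3 -100 -0.2"

```text
time: 16.95
ee_pos: [0.4941, -0.0333, 0.171]
eef_rot: [-0.107, 0.994, 0.0, 0.002]
ft_force: [0.0, 0.1, -1.7]
width: 0.0348
grip_force: 0.0
```

```bash
python3 s.py; python3 - <<'E'
from u import *
p,z,W,c=cam("side"); q=U(W); h=cv2.cvtColor(p,cv2.COLOR_RGB2HSV).astype(int)
bl=(h[...,0]>100)&(h[...,0]<130)&(h[...,1]>100)&(abs(q[...,1])<.06)&(q[...,0]>.07)&(q[...,0]<.26)&(q[...,2]>.04)&(q[...,2]<.105)
print("front face",np.median(q[bl][:,0]), bl.sum())
E
```

```text
t 16.95 ux [148.6  -1.9 171. ] Fx 0.1 [ 0.   0.1 -1.7] w 0.034788326102620074 g 0.0
front face 0.15740903127941003 324
```

Front face reads 157.4 mm, so the flange centre is about 151 mm, on target. Next is the T-handle: shut the fingers and push the +y ball's end from the near side, clockwise round the far side.

Call:
apply_moves --pt "0 0 0 3 -15 0 -1" --pt "0 0 0 7 -35 0 -1" --pt "0 0 0 10 -55 0 -1" --pt "0 0 0 13 -75 0 -1" --pt "0 0 0 16 -90 0 -1" --pt "0 0 0 17 -98 0 -1" --pt "0 0 0 17 -98 0 -1" --pt "0 0 0 17 -98 0 -1" --force 20

```text
time: 17.67
ee_pos: [0.4967, -0.1322, 0.1676]
eef_rot: [-0.107, 0.994, 0.0, -0.001]
ft_force: [0.5, 0.6, -0.6]
width: 0.0007
grip_force: 0.0
```

```bash
python3 s.py; cat > w.py <<'E'
from u import *
import sys
hub=np.array([.5238,-.1793])
s=r.read_state(); e=np.array(s["ee_pos"]); M=R.from_quat(s["eef_rot"]).as_matrix()
print("now z",e[2],"width",s["width"], "polar", np.round(e[:2]-hub,4))
def wp(phi,rad,off): 
    a=np.radians(phi); return hub+rad*np.array([np.cos(a),np.sin(a)])+off*np.array([-np.sin(a),np.cos(a)])
a0,a1,st,rad,off=map(float,sys.argv[1:6])
for ph in np.arange(a0,a1-.1,-st):
    d=np.append(wp(ph,rad/1000,off/1000)-e[:2],0); t=M.T@d*1000; print(round(ph),t.round(1)[:2].tolist())
E
python3 w.py 87 80 7 45 27
```

```text
t 17.6667 ux [ 51.6  16.7 167.6] Fx 0.5 [ 0.5  0.6 -0.6] w 0.0006716697955513824 g 0.0
now z 0.1675701436131712 width 0.0006716697955513824 polar [-0.0271  0.0471]
87 [-2.3, -1.3]
80 [-8.5, 0.1]
```

Position is good. Descending to a reported z of 0.076 (true about 0.112), between the bar's underside and the housing top.

Call:
apply_moves --pt "0 0 0 -1 -1 25 -1" --pt "0 0 0 -1 -1 50 -1" --pt "0 0 0 -1 -1 70 -1" --pt "0 0 0 -1 -1 80 -1" --pt "0 0 0 -1 -1 87 -1" --pt "0 0 0 -1 -1 91 -1" --pt "0 0 0 -1 -1 91 -1" --pt "0 0 0 -1 -1 91 -1"

```text
time: 18.33
ee_pos: [0.4988, -0.1333, 0.0782]
eef_rot: [-0.107, 0.994, -0.0, 0.001]
ft_force: [0.8, -0.5, 0.5]
width: 0.0005
grip_force: 0.0
```

```bash
python3 s.py; python3 w.py 80 -115 10 45 17
```

```text
t 18.3333 ux [49.9 14.8 78.2] Fx -0.7 [ 0.8 -0.5  0.5] w 0.0004954145250319537 g 0.0
now z 0.07817024352333166 width 0.0004954145250319537 polar [-0.025  0.046]
80 [-15.9, -2.1]
70 [-24.3, -3.1]
60 [-32.3, -5.5]
50 [-39.8, -9.2]
40 [-46.5, -14.2]
30 [-52.3, -20.3]
20 [-56.9, -27.3]
10 [-60.3, -35.0]
0 [-62.2, -43.2]
-10 [-62.7, -51.5]
-20 [-61.7, -59.9]
-30 [-59.3, -67.9]
-40 [-55.6, -75.4]
-50 [-50.6, -82.1]
-60 [-44.5, -87.9]
-70 [-37.5, -92.5]
-80 [-29.8, -95.9]
-90 [-21.6, -97.8]
-100 [-13.3, -98.3]
-110 [-4.9, -97.3]
```

Call:
apply_moves --pt "0 0 0 -8 -1 0 -1" --pt "0 0 0 -16 -2 0 -1" --pt "0 0 0 -20 -2.5 0 -1" --pt "0 0 0 -24 -3 0 -1" --pt "0 0 0 -32 -5.5 0 -1" --pt "0 0 0 -40 -9 0 -1" --pt "0 0 0 -46.5 -14 0 -1" --pt "0 0 0 -52 -20 0 -1" --pt "0 0 0 -57 -27 0 -1" --pt "0 0 0 -60 -35 0 -1" --pt "0 0 0 -62 -43 0 -1" --pt "0 0 0 -62.5 -51.5 0 -1" --pt "0 0 0 -61.5 -60 0 -1" --pt "0 0 0 -59 -68 0 -1" --pt "0 0 0 -59 -68 0 -1"

```text
time: 19.58
ee_pos: [0.5711, -0.1873, 0.0774]
eef_rot: [-0.107, 0.994, 0.0, 0.0]
ft_force: [0.7, 3.1, -0.6]
width: 0.0003
grip_force: 1.4
```

```bash
python3 s.py; python3 w.py -40 -121 10 45 17;  python3 - <<'E'
from u import *
for n in("side","top"):
    p,z,W,c=cam(n); h=cv2.cvtColor(p,cv2.COLOR_RGB2HSV).astype(int); q=U(W)
    red=((h[...,0]<6)|(h[...,0]>174))&(h[...,1]>130)&(W[...,2]>.09)&(W[...,2]<.15)&(np.hypot(q[...,0],q[...,1])<.09)
    k,l,st,ce=cv2.connectedComponentsWithStats(red.astype(np.uint8))
    for i in range(1,k):
        if st[i,4]>3: m=W[l==i].mean(0); print(n,st[i,4],m.round(4),"phi",np.degrees(np.arctan2(m[1]+.1793,m[0]-.5238)).round(1))
E
```

```text
t 19.5833 ux [-18.1 -44.3  77.4] Fx 2.9 [ 0.7  3.1 -0.6] w 0.0003083283767612126 g 1.3544802367687225
now z 0.07735489326154474 width 0.0003083283767612126 polar [ 0.0473 -0.008 ]
-40 [3.6, -7.3]
-50 [8.6, -14.1]
-60 [14.7, -19.8]
-70 [21.6, -24.5]
-80 [29.3, -27.8]
-90 [37.5, -29.7]
-100 [45.9, -30.2]
-110 [54.2, -29.3]
-120 [62.2, -26.9]
side 32 [ 0.4723 -0.1417  0.1317] phi 143.9
```

The handle is turning: the other ball is now near φ 145–148°, with about 3 N of push. Continuing.

Call:
apply_moves --pt "0 0 0 3.5 -7.5 0 -1" --pt "0 0 0 8.5 -14 0 -1" --pt "0 0 0 14.5 -20 0 -1" --pt "0 0 0 21.5 -24.5 0 -1" --pt "0 0 0 25.5 -26.5 0 -1" --pt "0 0 0 29.5 -28 0 -1" --pt "0 0 0 29.5 -28 0 -1"

```text
time: 20.27
ee_pos: [0.548, -0.2203, 0.0778]
eef_rot: [-0.107, 0.994, 0.0, 0.001]
ft_force: [1.4, 2.6, -0.3]
width: 0.0004
grip_force: 1.3
```

```bash
python3 s.py; python3 w.py -84 -121 4 45 17; cat > b.py <<'E'
from u import *
for n in("side","top"):
    p,z,W,c=cam(n); h=cv2.cvtColor(p,cv2.COLOR_RGB2HSV).astype(int); q=U(W)
    red=((h[...,0]<6)|(h[...,0]>174))&(h[...,1]>130)&(W[...,2]>.09)&(W[...,2]<.15)&(np.hypot(q[...,0],q[...,1])<.09)
    k,l,st,ce=cv2.connectedComponentsWithStats(red.astype(np.uint8))
    for i in range(1,k):
        if st[i,4]>3: m=W[l==i].mean(0); print(n,st[i,4],m.round(4),"phi",np.degrees(np.arctan2(m[1]+.1793,m[0]-.5238)).round(1))
E
python3 b.py
```

```text
t 20.2667 ux [-45.5 -14.7  77.8] Fx 2.3 [ 1.4  2.6 -0.3] w 0.0003921696642568774 g 1.2663418427109718
now z 0.07783374232494758 width 0.0003921696642568774 polar [ 0.0242 -0.041 ]
-84 [3.0, -1.3]
-88 [6.3, -2.1]
-92 [9.6, -2.6]
-96 [12.9, -2.8]
-100 [16.3, -2.8]
-104 [19.6, -2.6]
-108 [23.0, -2.2]
-112 [26.3, -1.5]
-116 [29.5, -0.6]
-120 [32.7, 0.5]
side 32 [ 0.5132 -0.1164  0.1319] phi 99.5
top 20 [ 0.5126 -0.1203  0.133 ] phi 100.7
```

Call:
apply_moves --pt "0 0 0 3 -1 0 -1" --pt "0 0 0 6 -2 0 -1" --pt "0 0 0 8 -2.5 0 -1" --pt "0 0 0 8 -2.5 0 -1"

```text
time: 20.7
ee_pos: [0.5411, -0.2249, 0.0779]
eef_rot: [-0.107, 0.994, -0.0, 0.001]
ft_force: [4.5, 2.6, 0.0]
width: 0.0003
grip_force: 1.8
```

```bash
python3 s.py; python3 b.py
```

```text
t 20.7 ux [-48.6  -7.   77.9] Fx 1.6 [4.5 2.6 0. ] w 0.0002570821455955269 g 1.80655125528574
side 31 [ 0.5237 -0.116   0.1317] phi 90.1
top 22 [ 0.5232 -0.1196  0.1332] phi 90.6
```

Call:
apply_moves --pt "0 0 0 2 0 0 -1" --pt "0 0 0 3 0 0 -1" --pt "0 0 0 3 0 0 -1"

```text
time: 21.05
ee_pos: [0.5396, -0.225, 0.078]
eef_rot: [-0.108, 0.994, -0.0, 0.002]
ft_force: [10.1, 2.9, -2.2]
width: 0.0006
grip_force: 4.9
```

```bash
python3 s.py; python3 b.py
```

```text
t 21.05 ux [-48.3  -5.5  78. ] Fx 0.7 [10.1  2.9 -2.2] w 0.0006128415156430186 g 4.86092135310173
side 30 [ 0.5246 -0.1131  0.134 ] phi 89.3
top 21 [ 0.5265 -0.1192  0.133 ] phi 87.4
```

Call:
apply_moves --pt "0 0 0 1 0 0 -1" --pt "0 0 0 2 0 0 -1" --pt "0 0 0 2 0 0 -1"

```text
time: 21.4
ee_pos: [0.5394, -0.225, 0.0783]
eef_rot: [-0.108, 0.994, -0.001, 0.003]
ft_force: [16.6, 4.0, -6.5]
width: 0.0007
grip_force: 8.2
```

```bash
python3 s.py; python3 b.py
```

```text
t 21.4 ux [-48.3  -5.2  78.3] Fx 0.4 [16.6  4.  -6.5] w 0.0007362795662408683 g 8.208300769329071
side 30 [ 0.5249 -0.114   0.133 ] phi 89.0
top 21 [ 0.5264 -0.1192  0.1339] phi 87.5
```

The stop is firm: the push rose to 17 N and the handle no longer moves. Backing off and lifting clear.

Call:
apply_moves --pt "0 0 0 -5 0 0 -1" --pt "0 0 0 -12 0 0 -1" --pt "0 0 0 -16 0 0 -1" --pt "0 0 0 -16 0 -15 -1" --pt "0 0 0 -16 0 -45 -1" --pt "0 0 0 -16 0 -80 -1" --pt "0 0 0 -16 0 -115 -1" --pt "0 0 0 -16 0 -140 -1" --pt "0 0 0 -16 0 -150 -1" --pt "0 0 0 -16 0 -150 -1" --pt "0 0 0 -16 0 -150 -1"

```text
time: 22.42
ee_pos: [0.5506, -0.2229, 0.2265]
eef_rot: [-0.107, 0.994, 0.0, -0.0]
ft_force: [0.9, 0.6, -0.6]
width: 0.0005
grip_force: 0.0
```

```bash
python3 s.py; python3 b.py; python3 - <<'E'
from u import *
p,z,W,c=cam("side"); q=U(W); h=cv2.cvtColor(p,cv2.COLOR_RGB2HSV).astype(int)
bl=(h[...,0]>100)&(h[...,0]<130)&(h[...,1]>100)&(abs(q[...,1])<.06)&(q[...,0]>.07)&(q[...,0]<.26)&(q[...,2]>.04)&(q[...,2]<.105)
print("front face",np.median(q[bl][:,0]), bl.sum()); save("end.png",p)
E
```

```text
t 22.4167 ux [-48.6 -16.7 226.5] Fx 0.3 [ 0.9  0.6 -0.6] w 0.0005396490169377634 g 0.0
side 15 [ 0.5189 -0.2357  0.1339] phi -95.0
side 30 [ 0.5249 -0.1141  0.133 ] phi 89.0
top 20 [ 0.5264 -0.1196  0.1343] phi 87.5
front face 0.15711277507073002 314
```

View pics/end.png

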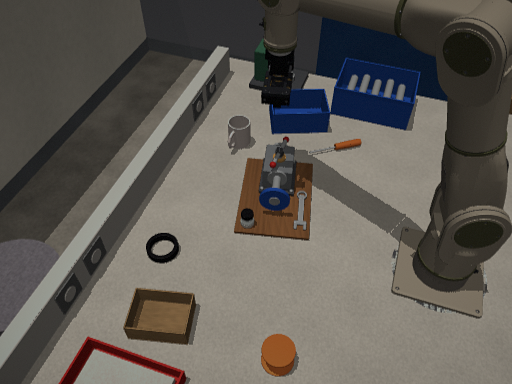

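End picture: the gripper is clear above the unit. The flange is at (275,198), the handle is turned with its balls at (273,165) and (286,139), and every bystander is in place. Handing in.

```bash
python3 -c "
from bench import r
print(r.close_job())"
```

```text
the job is handed in; nothing more can be done
None
```

I felt both stops (flange at 124.0 mm and 176.8 mm), left the spindle at about 151 mm against a middle of 150.4 mm, and turned the T-handle clockwise to its hard stop; the robot was clear of everything and the bystanders looked undisturbed when I handed the job in at 22.4 s (no verdict came back).

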